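# Dry-stack the rings of a segmented bowl on its foot

## Task

Dry-stack the segmented bowl so that its profile can be checked before glue-up: set the four closed wooden rings flat on the bowl's foot on the stand, one at a time from the smallest up to the largest, each centred over the foot so that it steps out evenly all round over the one below. Set each ring down, do not let it drop, and leave the half ring and everything else on the bench where it lies.

Things in the scene. Friction and masses are not known exactly. Their poses are not given: they have to be found in the camera images.
- ring96_c (a point): the smallest closed ring: 12-sided, of 12 alternately mid-brown and dark wood segments, 96 mm across the outer flats, 56 mm across the inner flats, wall 20 mm wide, 24 mm high, about 75 g, loose, lying flat. Point: its centre, half-way up (12 mm above its underside). z is the ring's axis, up; x points at the middle of one flat, the other flats follow every 30 degrees
- ring112_c (a point): the second closed ring: 12-sided, of 12 alternately mid-brown and dark wood segments, 112 mm across the outer flats, 72 mm across the inner flats, wall 20 mm wide, 24 mm high, about 90 g, loose, lying flat. Point: its centre, half-way up (12 mm above its underside). z is the ring's axis, up; x points at the middle of one flat, the other flats follow every 30 degrees
- ring128_c (a point): the third closed ring: 12-sided, of 12 alternately mid-brown and dark wood segments, 128 mm across the outer flats, 88 mm across the inner flats, wall 20 mm wide, 24 mm high, about 110 g, loose, lying flat. Point: its centre, half-way up (12 mm above its underside). z is the ring's axis, up; x points at the middle of one flat, the other flats follow every 30 degrees
- ring144_c (a point): the largest closed ring: 12-sided, of 12 alternately mid-brown and dark wood segments, 144 mm across the outer flats, 104 mm across the inner flats, wall 20 mm wide, 24 mm high, about 130 g, loose, lying flat. Point: its centre, half-way up (12 mm above its underside). z is the ring's axis, up; x points at the middle of one flat, the other flats follow every 30 degrees
- foot_top (a point): the bowl's foot: a solid round dark wooden disc 80 mm in diameter, on a plywood block, a steel faceplate and a spindle on a grey round iron stand (140 mm in diameter at the bench), fixed to the bench. Point: centre of the foot's flat top face, 76 mm above the bench; z up
- half_ring_c (a point): bystander: a half ring (6 segments, 128 mm size, not yet joined to its other half), 24 mm high, about 132 x 66 mm, loose. Point: middle of that outline, half-way up; y along the straight side
- calipers_c (a point): bystander: steel outside calipers lying flat, about 165 x 95 mm, 10 to 12 mm high, loose. Point: the middle; x along their length
- glue_bottle_c (a point): bystander: a white glue bottle with an orange nozzle, 60 mm in diameter, 148 mm tall, loose, standing. Point: on its axis, 74 mm up
- blank_c (a point): bystander: a square wooden blank, 45 x 160 x 45 mm, long along y, loose. Point: its centre

How it is judged:
By the outcome, as a careful person would: the job done as asked, in the order asked, and still so for the second after the job is handed in, with the robot touching nothing.
It also fails if it takes over 128 s, if anything falls off the work surface, if the arm or the gripper's body presses on something with over 40 N, if the wrist force passes 120 N, or if a joint passes its speed limit or range.

## Robot

A 7-joint arm with a two-finger parallel gripper is mounted at the origin on the work surface. World frame = base frame: x ahead of the robot, y to its left, z up, the work surface at z = 0. Lengths are in m, angles in rad, forces in N, time in s.
With the tool pointing down it reaches from about 0.4 to 0.925 m from the base axis. Payload 5.6 kg.
Tool frame: the origin (TCP) lies at the centre of the arm's flange, where the gripper is bolted on; the fingertips stand 173 mm ahead of it and the grasp point (between the pads) lies 155 mm ahead of it; z points along the fingers, x is the direction in which the jaws open and shut, and the axes are right-handed (so a half turn about z gives the same grasp; the last joint's range is limited). The gripper opens to 85 mm and grips with 20 to 120 N. Pads are 22 mm wide; open, the fingers measure 114 mm over their backs; the gripper's body (76 mm by 85 mm) begins 54 mm behind the grasp point. The pads swing forward as they close: fully open they stand 13 mm farther back than shut.
Start: joints at [1.07, 0.468, -0.012, 1.603, 0.006, 1.071, -0.056], TCP at [0.287, -0.583, 0.405] pointing down, gripper open.
Joint ranges: [-2.53, 2.53], [-0.31, 2.02], [-1.57, 1.55], [0.28, 2.44], [-1.29, 4.43], [0.15, 1.84], [-2.92, 2.92]. Speed limits (rad/s): [2.57, 2.57, 3.14, 3.14, 3.14, 3.14, 3.14].

## Interface

Orientations are given as [roll, pitch, yaw] about the fixed x, y, z axes, in that order (R = Rz(yaw) Ry(pitch) Rx(roll)).
In Python, from rig import env gives the robot as it stands.
- The arm moves only by the shell command python3 -m creep 'ROWS'. ROWS is JSON, a list that holds one entry, the list of rows, each a list of 7 numbers: the opening, from -1 (shut) to 1 (fully open), then the shift along the world's x, y, z in cm, then the turn, a rotation vector about the world's x, y, z in rad. A call has 1 to 8 rows; each row shifts and turns the pose as measured when the row begins; what a row does not reach is not made up. A row lasts 1/12 s, in which the tool goes at most 41.7 mm and 7.16 degrees, less where a joint would pass 70% of its speed; a pose out of reach is approached as far as the arm can. A call is refused whole if a number of a shift passes 4.17 or a number of a turn 0.125, either way. A call with a gripper value outside its range is refused whole. The fingers move at their own pace and stop on an object; the grip force is fixed at half the most. Time passes only in rows, so rows that do not move let the fingers close. It gives the time, the measured TCP pose, the force and the opening at its end, in the units of the state.
- env.get_obs(): the state, without advancing time (a new reading comes with each control period).
- env.grab_frame(name): name is "side" or "top"; returns a dict with "pixels" (420x560x3 uint8, red, green, blue), "fovy" (degrees; the focal length in pixels is half the picture's height over the tangent of half this angle, whatever the lens; pixels are square), "cx", "cy" (the principal point, pixels), "rvec" (rotation vector, rad) and "tvec" (3), from world to camera coordinates, as OpenCV has them. Camera axes: x right, y down, z forward; pixel columns grow to the right and rows downward; lengths in m; the calibration is good to about 2 mm. A picture is of the moment at which its call begins. There is no depth.
- env.sign_off(): hands the job in, once; it reports no verdict.
Trained networks look in the newest picture that a camera, given by its name, has taken for a name from the list of things; names that differ only in an ending like _2 or _b are one class to them, and where a whole thing is asked for, a point or a joint stands for the part that bears it (a point fixed in the world has none). Each returns a list of dicts, best first, with "conf" (0 to 1); they miss things now and then, are a little off and sometimes report something else, mostly with a low value. They report only what shows in the picture. A call takes as long as a camera call.
- env.spot_in(camera, thing): "extent" ([left, top, right, bottom] as shares, 0 to 1, of the picture: columns of its width, rows of its height, round what is visible of it).
The state is a dict: "time": time; "joint_pos": joint angles; "joint_velocities": joint speeds; "tau": joint torques, N m; "tool_pos": TCP position; "ee_rot": TCP orientation; "force": force on the tool from outside, world axes, zero at the start; "moment": the same for the moment, N m; "gripper_width": opening from 0.0 (shut) to 1.0 (fully open).
Only numpy, scipy, OpenCV 4.12 (cv2) and the standard library are available. Lean on these libraries where they do the work, as an engineer would, in place of code of your own. Each camera call takes 0.05 s, during which the arm holds its last target.

## Working session

There is one attempt and no reset: what is moved stays moved. The work goes in short steps, Python scripts to look and compute and a shell command to move; the robot and the scene stay as the last step left them, time stands still between calls to the robot, and variables do not carry over. Pictures are saved under pics/ and viewed, and the job is handed in when it is done.

```bash
ls; mkdir -p pics; python3 - <<'E'
from rig import env
import cv2
o=env.get_obs();print({k:o[k] for k in('time','tool_pos','ee_rot','force','gripper_width','joint_pos')})
for n in('side','top'):
    f=env.grab_frame(n);cv2.imwrite(f'pics/{n}0.png',f['pixels'][:,:,::-1])
    print(n,f['fovy'],f['cx'],f['cy'],f['rvec'],f['tvec'])
    for t in 'ring96_c ring112_c ring128_c ring144_c foot_top half_ring_c calipers_c glue_bottle_c blank_c'.split():
        r=env.spot_in(n,t)
        print(t,[([round(a*b) for a,b in zip(d['extent'],(560,420,560,420))],round(d['conf'],2)) for d in r[:3]])
print(env.get_obs()['time'])
E
```

```text
pics
{'time': 0.0, 'tool_pos': array([ 0.28712566, -0.58285281,  0.40371842]), 'ee_rot': array([ 3.14150026e+00,  1.83042644e-03, -1.11308423e+00]), 'force': array([ 0.29833492, -1.01941953, -0.07950316]), 'gripper_width': 1.0066495530609982, 'joint_pos': array([ 1.07001301,  0.46838996, -0.01161625,  1.60365101,  0.00596727,
        1.07141912, -0.0563036 ])}
side 42.07680549575651 272.0568404867499 201.25438547140487 [ 0.40297655 -2.8466009   1.03116418] [0.53843689 0.18985405 1.48894317]
ring96_c [([295, 221, 329, 248], 0.85)]
ring112_c [([302, 129, 336, 155], 0.88)]
ring128_c [([288, 270, 335, 314], 0.85)]
ring144_c [([216, 313, 273, 375], 0.76)]
foot_top [([213, 226, 265, 278], 0.83)]
half_ring_c [([321, 176, 356, 211], 0.93), ([295, 218, 328, 252], 0.52), ([286, 268, 333, 316], 0.21)]
calipers_c [([246, 161, 282, 201], 0.63), ([227, 126, 242, 171], 0.44)]
glue_bottle_c [([155, 259, 182, 300], 0.58)]
blank_c [([225, 125, 241, 170], 0.58)]
top 45.91006595056831 284.9656767044745 217.72188670998756 [ 2.13227395 -2.14666622  0.14313503] [0.02391508 0.58900417 1.15356299]
ring96_c [([265, 259, 305, 299], 0.77), ([214, 177, 269, 235], 0.2)]
ring112_c []
ring128_c [([187, 267, 240, 325], 0.67)]
ring144_c [([108, 216, 168, 280], 0.8), ([360, 126, 427, 168], 0.75), ([269, 258, 308, 299], 0.74)]
foot_top [([214, 177, 267, 235], 0.66), ([160, 132, 193, 165], 0.3)]
half_ring_c [([344, 270, 391, 314], 0.78)]
calipers_c [([319, 185, 386, 225], 0.59)]
glue_bottle_c [([160, 134, 195, 164], 0.81)]
blank_c []
1.0
```

```bash
python3 - <<'E'
import cv2
for n in('side','top'):
    i=cv2.imread(f'pics/{n}0.png');cv2.imwrite(f'pics/{n}0b.png',cv2.resize(i[90:400,80:480] if n=='top' else i[100:400,100:400],None,fx=1.95,fy=1.95,interpolation=2))
E
```

```text
(no output)
```

View pics/side0.png

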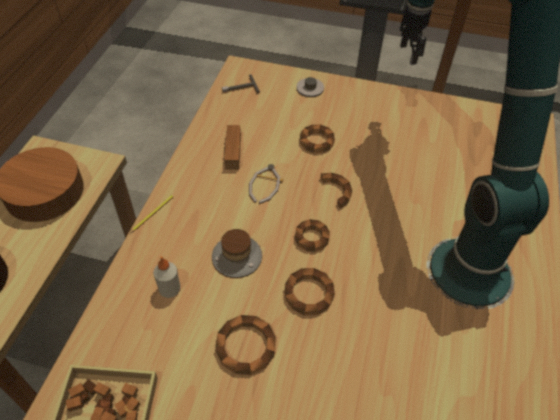

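View pics/top0.png

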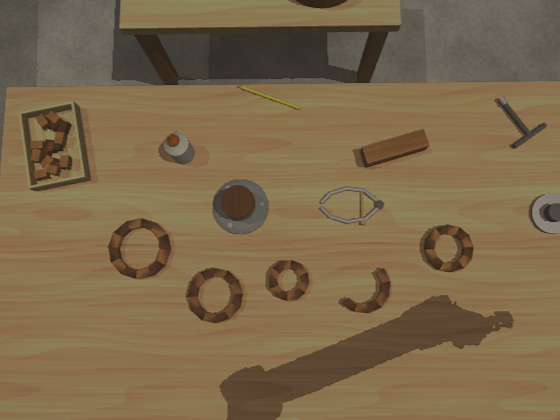

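```bash
cat > h.py <<'E'
import numpy as np,cv2
from scipy.optimize import minimize
def cam(f):
    fl=210/np.tan(np.radians(f['fovy'])/2)
    K=np.array([[fl,0,f['cx']],[0,fl,f['cy']],[0,0,1]]);return K,np.array(f['rvec'],float),np.array(f['tvec'],float)
def proj(C,P): return cv2.projectPoints(np.asarray(P,float).reshape(-1,3),C[1],C[2],C[0],None)[0].reshape(-1,2)
def unproj(C,uv,z):
    R=cv2.Rodrigues(C[1])[0];o=-R.T@C[2];d=R.T@np.linalg.inv(C[0])@np.array([uv[0],uv[1],1.]);return o+d*(z-o[2])/d[2]
S=8
def poly(c,r,yaw,z,n=12):
    if n==12: a=yaw+np.radians(15+30*np.arange(12));r=r/np.cos(np.pi/12)
    else: a=np.linspace(0,2*np.pi,n,endpoint=False)
    return np.c_[c[0]+r*np.cos(a),c[1]+r*np.sin(a),np.full(len(a),z)]
def phase(img,C,c,rm,z):
    a=np.linspace(0,2*np.pi,360,endpoint=False);g=cv2.cvtColor(img,cv2.COLOR_RGB2GRAY).astype(np.float32)
    v=0
    for dr in(-.004,0,.004):
        p=proj(C,np.c_[c[0]+(rm+dr)*np.cos(a),c[1]+(rm+dr)*np.sin(a),0*a+z]).astype(np.float32)
        v=v+cv2.remap(g,p[:,0].reshape(1,-1),p[:,1].reshape(1,-1),1)[0]
    h=np.sum((v-v.mean())*np.exp(-1j*6*a));return (-np.angle(h)/6)%(np.pi/6),abs(h)/360/v.std()
def fit(img,C,c0,ri,ro,zb,zt,yaw=0,n=12,w=.007,inner=True):
    """maximise brightness contrast between bands in/out of silhouette"""
    g=cv2.cvtColor(img,cv2.COLOR_RGB2GRAY).astype(np.float32)
    u=proj(C,[[c0[0],c0[1],zt]])[0];x0,y0=int(u[0])-50,int(u[1])-50
    pat=cv2.resize(np.ascontiguousarray(g[y0:y0+100,x0:x0+100]),None,fx=4,fy=4,interpolation=cv2.INTER_LINEAR)
    def pp(P): return ((proj(C,P)-[x0,y0]+.5)*4-.5)
    def fill(m,P,v): cv2.fillPoly(m,[np.round(P*16).astype(np.int32)],v,shift=4)
    def sil(c,r):
        return cv2.convexHull(np.r_[pp(poly(c,r,yaw,zb,n)),pp(poly(c,r,yaw,zt,n))].astype(np.float32))[:,0]
    def masks(c):
        A=np.zeros(pat.shape,np.uint8);
        def m(P):
            M=A.copy();fill(M,P,1);return M.astype(bool)
        o=m(sil(c,ro));ob=m(sil(c,ro+w));oi=m(sil(c,ro-w))
        out=ob&~o;inn=o&~oi
        if inner:
            def hole(r): return m(pp(poly(c,r,yaw,zt,n)))&m(pp(poly(c,r,yaw,zb,n)))
            h=hole(ri);out|=h&~hole(ri-w);inn|=hole(ri+w)&~h
        return out,inn
    def cost(c):
        out,inn=masks(c);return pat[inn].mean()-pat[out].mean()
    best=min(((cost((c0[0]+dx,c0[1]+dy)),c0[0]+dx,c0[1]+dy) for dx in np.arange(-.012,.0121,.002) for dy in np.arange(-.012,.0121,.002)))
    r=minimize(cost,best[1:],method='Nelder-Mead',options=dict(initial_simplex=[[best[1],best[2]],[best[1]+.002,best[2]],[best[1],best[2]+.002]],xatol=1e-4,fatol=.01))
    return r.x,r.fun
def draw(img,C,items):
    v=cv2.resize(np.ascontiguousarray(img[:,:,::-1]),None,fx=4,fy=4,interpolation=cv2.INTER_CUBIC)
    for c,r,yaw,z,n,col in items:
        cv2.polylines(v,[np.round((proj(C,poly(c,r,yaw,z,n))+.5)*4-.5).astype(np.int32)],True,col,1,cv2.LINE_AA)
    return v
E
cat > loc.py <<'E'
from rig import env
from h import *
F={n:env.grab_frame(n) for n in('side','top')}
px={'ring96':(288,280),'ring112':(448,248),'ring128':(214,295),'ring144':(139,248)}
V={n:[] for n in F}
C={n:cam(F[n]) for n in F}
for k,p in px.items():
    c0=unproj(C['top'],p,.012)[:2];d=int(k[4:])/2000
    for n in F:
        yaw=0
        c=c0
        for it in range(2):
            c,f=fit(F[n]['pixels'],C[n],c,d-.02,d,0,.024,yaw)
            yaw,q=phase(F[n]['pixels'],C[n],c,d-.01,.024)
        print(k,n,c.round(4),round(f,1),'yaw',round(np.degrees(yaw),1),round(q,2))
        V[n]+=[(c,d,yaw,.024,12,(0,255,0)),(c,d-.02,yaw,.024,12,(0,255,0)),(c,d,yaw,0,12,(255,255,0))]
c0=unproj(C['top'],(238,203),.076)[:2]
for n in F:
    c,f=fit(F[n]['pixels'],C[n],c0,0,.04,.064,.076,0,60,.006,False);print('foot',n,c.round(4),f)
    V[n]+=[(c,.04,0,.076,60,(0,255,0)),(c,.07,0,0,60,(0,255,255))]
for n in F:
    v=draw(F[n]['pixels'],C[n],V[n]);np.save(f'pics/{n}.npy',v)
    a={'top':(400,640,2000,1320),'side':(800,480,1450,1530)}[n]
    v=v[a[1]:a[3],a[0]:a[2]];s=min(800/v.shape[1],600/v.shape[0]);cv2.imwrite(f'pics/fit_{n}.png',cv2.resize(v,None,fx=s,fy=s,interpolation=cv2.INTER_AREA))
E
python3 loc.py
```

```text
ring96 side [0.4404 0.0142] -42.4 yaw 6.8 0.63
ring96 top [0.4407 0.0139] -31.8 yaw 6.8 0.62
ring112 side [ 0.516  -0.3756] -38.2 yaw 16.4 0.67
ring112 top [ 0.5155 -0.3766] -36.5 yaw 16.8 0.65
ring128 side [0.405 0.191] -43.5 yaw 16.9 0.65
ring128 top [0.4065 0.1918] -37.6 yaw 17.1 0.62
ring144 side [0.5202 0.3795] -41.5 yaw 11.0 0.65
ring144 top [0.5206 0.3793] -41.7 yaw 11.1 0.64
foot side [0.624  0.1329] -33.21379852294922
foot top [0.6224 0.1316] -20.181049346923828
```

View pics/fit_top.png

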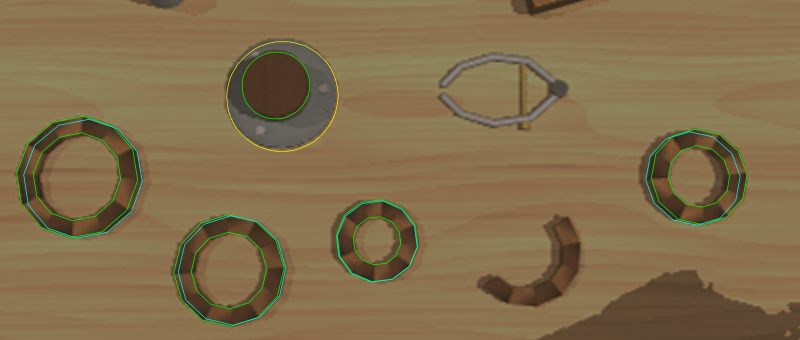

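View pics/fit_side.png

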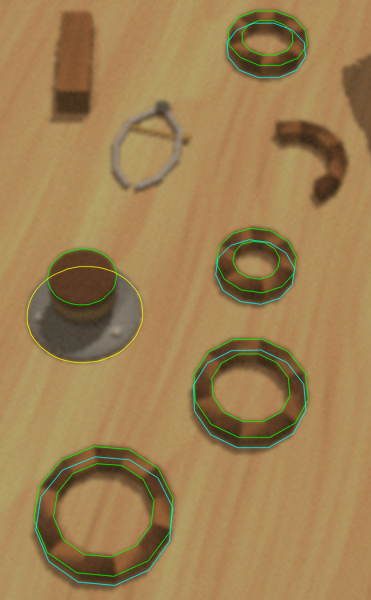

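```bash
python3 - <<'E'
import numpy as np,cv2
a=np.load('pics/top.npy')[640:1000,780:1180];b=np.load('pics/side.npy')[860:1160,800:1120]
cv2.imwrite('pics/foot.png',np.hstack([a[:300,:400],b[:300]]))
E
```

```text
(no output)
```

View pics/foot.png

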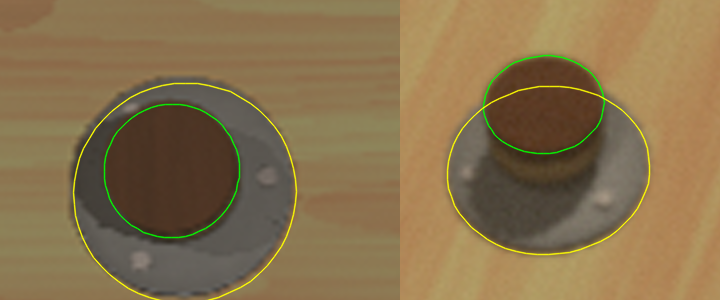

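```bash
python3 -m creep '[[[0.0,1.2,3.7,0,0,0,0.12],[0.0,1.2,3.7,0,0,0,0.12],[0.0,1.2,3.7,0,0,0,0.12],[0.0,1.2,3.7,0,0,0,0.12],[0.0,1.2,3.7,0,0,0,0.12],[0.0,1.2,3.7,0,0,0,0.12],[0.0,1.2,3.7,0,0,0,0.12],[0.0,1.2,3.7,0,0,0,0.12]]]'; python3 -m creep '[[[0.0,1.2,3.7,0,0,0,0.12],[0.0,1.2,3.7,0,0,0,0.12],[0.0,1.2,3.7,0,0,0,0],[0.0,1.2,3.7,0,0,0,0],[0.0,1.2,3.7,0,0,0,0],[0.0,1.2,3.7,0,0,0,0],[0.0,1.2,3.7,0,0,0,0],[0.0,0,0,0,0,0,0]]]'
```

```text
time: 1.77
tool_pos: [0.3789, -0.283, 0.4042]
ee_rot: [3.133, -0.005, -0.129]
force: [1.2, -0.1, -0.2]
gripper_width: 0.499
time: 2.43
tool_pos: [0.4649, -0.0034, 0.4083]
ee_rot: [3.13, -0.014, 0.136]
force: [-0.5, 0.4, -0.1]
gripper_width: 0.502
```

```bash
cat > go.py <<'E'
import sys,numpy as np
from rig import env
from scipy.spatial.transform import Rotation as R
x,y,z,yaw=map(float,sys.argv[1:5])
o=env.get_obs();p=np.array(o['tool_pos']);r=R.from_euler('xyz',o['ee_rot'])
t=R.from_euler('xyz',[np.pi,0,np.radians(yaw)])
print('t',round(o['time'],2),'d cm',((np.array([x,y,z])-p)*100).round(2),'rot',(t*r.inv()).as_rotvec().round(3),'F',np.round(o['force'],1),'g',round(o['gripper_width'],3))
E
python3 go.py .4782 .0185 .185 6.8
```

```text
t 2.43 d cm [  1.33   2.19 -22.33] rot [ 0.009  0.016 -0.017] F [-0.5  0.4 -0.1] g 0.502
```

```bash
python3 -m creep '[[[0.0,0.7,1.1,-3,0.009,0.016,-0.017],[0.0,0.6,1.1,-3,0,0,0],[0,0,0,-3.5,0,0,0],[0,0,0,-3.5,0,0,0],[0,0,0,-2.5,0,0,0],[0,0,0,0,0,0,0]]]'; python3 go.py .4782 .0185 .185 6.8
```

```text
time: 2.93
tool_pos: [0.4803, 0.0234, 0.2519]
ee_rot: [3.14, -0.013, 0.125]
force: [-1.5, -0.4, 0.6]
gripper_width: 0.499
t 2.93 d cm [-0.21 -0.49 -6.69] rot [ 0.     0.013 -0.007] F [-1.5 -0.4  0.6] g 0.499
```

```bash
python3 -m creep '[[[0.0,-0.2,-0.5,-1.5,0,0.013,-0.007],[0,0,0,-1.2,0,0,0],[0,0,0,0,0,0,0],[0,0,0,0,0,0,0]]]'; python3 go.py .4782 .0185 .185 6.8
```

```text
time: 3.27
tool_pos: [0.4796, 0.0182, 0.226]
ee_rot: [3.141, -0.001, 0.119]
force: [0.3, -0.0, 0.2]
gripper_width: 0.501
t 3.27 d cm [-0.14  0.03 -4.1 ] rot [0.    0.001 0.   ] F [ 0.3 -0.   0.2] g 0.501
```

```bash
python3 -m creep '[[[0.0,-0.1,0,-1.5,0,0,0],[0,0,0,-1.5,0,0,0],[0,0,0,-1,0,0,0],[0,0,0,0,0,0,0]]]'; python3 go.py .4782 .0185 .185 6.8; cat > look.py <<'E'
import sys,cv2
from rig import env
from h import *
# look.py name x y z half(px)
nm=sys.argv[1];X=list(map(float,sys.argv[2:5]));H=int(sys.argv[5])
out=[]
for n in('side','top'):
    f=env.grab_frame(n);np.savez(f'pics/{nm}_{n}.npz',**{k:np.array(f[k]) for k in f})
    u=proj(cam(f),[X])[0].astype(int);im=cv2.copyMakeBorder(f['pixels'][:,:,::-1],H,H,H,H,0)
    out.append(cv2.resize(im[u[1]:u[1]+2*H,u[0]:u[0]+2*H],(400,400),interpolation=2))
cv2.imwrite(f'pics/{nm}.png',np.hstack(out))
E
python3 look.py g1 .46 .014 .03 45
```

```text
time: 3.6
tool_pos: [0.4821, 0.0183, 0.1908]
ee_rot: [3.139, -0.014, 0.118]
force: [0.5, -0.6, -0.2]
gripper_width: 0.501
t 3.6 d cm [-0.39  0.02 -0.58] rot [0.001 0.014 0.001] F [ 0.5 -0.6 -0.2] g 0.501
```

View pics/g1.png

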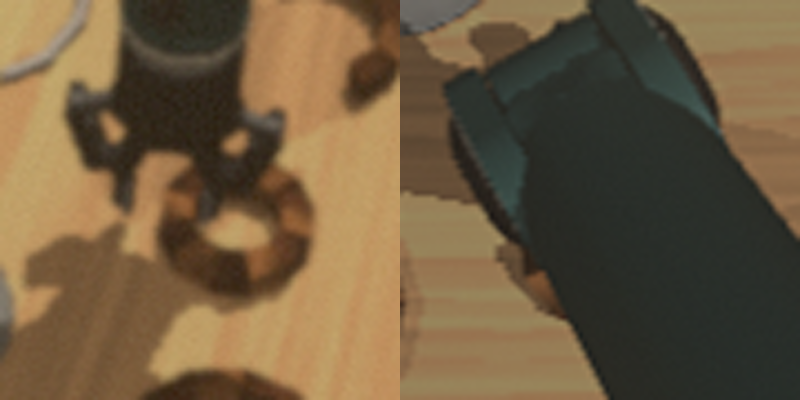

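```bash
python3 -m creep '[[[0.0,-0.4,0,-0.5,0,0.014,0],[0,0,0,-0.5,0,0,0],[0,0,0,0,0,0,0]]]'; python3 go.py .4782 .0185 .180 6.8
```

```text
time: 3.95
tool_pos: [0.4792, 0.0187, 0.1835]
ee_rot: [3.141, -0.005, 0.118]
force: [-0.1, 1.4, 0.9]
gripper_width: 0.498
t 3.95 d cm [-0.1  -0.02 -0.35] rot [0.    0.005 0.001] F [-0.1  1.4  0.9] g 0.498
```

```bash
python3 -m creep '[[[-0.2,-0.1,0,-0.35,0,0.005,0],[-0.3,0,0,0,0,0,0],[-0.4,0,0,0,0,0,0],[-0.5,0,0,0,0,0,0],[-0.6,0,0,0,0,0,0],[-0.7,0,0,0,0,0,0]]]'; python3 go.py .4782 .0185 .180 6.8
```

```text
time: 4.45
tool_pos: [0.4784, 0.0186, 0.1802]
ee_rot: [3.141, -0.0, 0.118]
force: [0.4, -0.5, -1.0]
gripper_width: 0.236
t 4.45 d cm [-0.02 -0.01 -0.02] rot [0.001 0.    0.001] F [ 0.4 -0.5 -1. ] g 0.236
```

```bash
python3 -m creep '[[[-1,0,0,0,0,0,0],[-1,0,0,0,0,0,0],[-1,0,0,0,0,0,0],[-1,0,0,0.8,0,0,0],[-1,0,0,2,0,0,0],[-1,0,0,3,0,0,0],[-1,0,0,0,0,0,0],[-1,0,0,0,0,0,0]]]'; python3 go.py .661 .137 .28 7;python3 look.py g2 .46 .014 .08 45
```

```text
time: 5.12
tool_pos: [0.4773, 0.0189, 0.2407]
ee_rot: [-3.141, 0.004, 0.119]
force: [-1.4, -0.2, -2.2]
gripper_width: 0.235
t 5.12 d cm [18.37 11.81  3.93] rot [ 0.    -0.004  0.004] F [-1.4 -0.2 -2.2] g 0.235
```

View pics/g2.png

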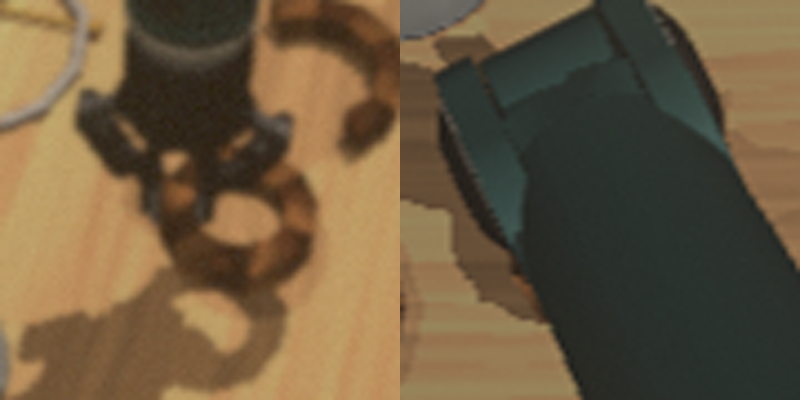

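```bash
python3 -m creep '[[[-1,0,0,3,0,0,0],[-1,1,0.6,3,0,0,0],[-1,3,2,0,0,0,0],[-1,3,2,0,0,0,0],[-1,3,2,0,0,0,0],[-1,3,2,0,0,0,0],[-1,3,1.8,0,0,0,0],[-1,1.8,1,0,0,0,0]]]'; python3 go.py .661 .1368 .28 7
```

```text
time: 5.88
tool_pos: [0.6556, 0.1326, 0.2949]
ee_rot: [3.137, 0.024, 0.111]
force: [0.6, 0.0, -0.2]
gripper_width: 0.24
t 5.88 d cm [ 0.54  0.42 -1.49] rot [ 0.007 -0.023  0.011] F [ 0.6  0.  -0.2] g 0.24
```

```bash
python3 -m creep '[[[-1,0.5,0.4,-0.7,0.007,-0.023,0.011],[-1,0,0,-0.5,0,0,0],[-1,0,0,0,0,0,0],[-1,0,0,0,0,0,0]]]'; python3 go.py .6609 .1368 .262 7;python3 look.py g3 .63 .132 .1 45
cat > held.py <<'E'
import sys
from h import *
# held.py nm x y yaw D zb [foot z]
nm=sys.argv[1];x,y,yaw,D,zb=map(float,sys.argv[2:7]);d=D/2000;yaw=np.radians(yaw)
for n in('side','top'):
    f=dict(np.load(f'pics/{nm}_{n}.npz'));C=cam(f)
    c,q=fit(f['pixels'],C,(x,y),d-.02,d,zb,zb+.024,yaw)
    print(n,c.round(4),round(q,1),'off mm',((c-[x,y])*1000).round(1))
    v=draw(f['pixels'],C,[(c,d,yaw,zb+.024,12,(0,255,0)),(c,d-.02,yaw,zb+.024,12,(0,255,0)),(c,d,yaw,zb,12,(255,255,0))])
    u=(proj(C,[[x,y,zb]])[0]*4).astype(int);cv2.imwrite(f'pics/h_{nm}_{n}.png',v[u[1]-180:u[1]+180,u[0]-180:u[0]+180])
import subprocess
cv2.imwrite(f'pics/h_{nm}.png',np.hstack([cv2.imread(f'pics/h_{nm}_{n}.png') for n in('side','top')]))
E
python3 - <<'E'
from rig import env
import numpy as np
o=env.get_obs();print(o['tool_pos'][:2]-.038*np.array([np.cos(o['ee_rot'][2]),np.sin(o['ee_rot'][2])]),o['tool_pos'][2]-.18)
E
```

```text
time: 6.22
tool_pos: [0.6622, 0.1406, 0.276]
ee_rot: [-3.14, 0.006, 0.126]
force: [-0.1, 0.3, -1.0]
gripper_width: 0.232
t 6.22 d cm [-0.13 -0.38 -1.4 ] rot [-0.001 -0.007 -0.004] F [-0.1  0.3 -1. ] g 0.232
[0.62445656 0.13535973] 0.09659279999714393
```

```bash
python3 held.py g3 .6245 .1358 7.2 96 .096
```

```text
side [0.621  0.1406] -20.1 off mm [-3.5  4.8]
top [0.6139 0.1387] -5.4 off mm [-10.6   2.9]
```

View pics/h_g3.png

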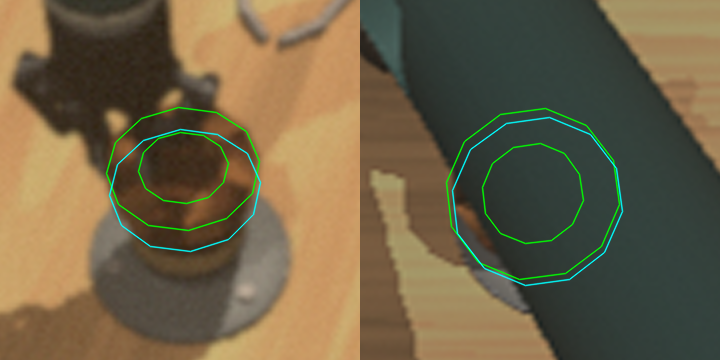

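```bash
python3 -m creep '[[[-1,-0.13,-0.38,-0.5,0,-0.007,-0.004],[-1,0,0,-0.4,0,0,0],[-1,0,0,0,0,0,0],[-1,0,0,0,0,0,0]]]'; python3 go.py .6609 .1368 .256 7
```

```text
time: 6.65
tool_pos: [0.6599, 0.1333, 0.268]
ee_rot: [3.14, -0.002, 0.118]
force: [-0.4, 0.3, -0.8]
gripper_width: 0.233
t 6.65 d cm [ 0.1   0.35 -1.2 ] rot [0.001 0.002 0.004] F [-0.4  0.3 -0.8] g 0.233
```

```bash
python3 -m creep '[[[-1,0.1,0.3,-0.2,0,0.002,0.004],[-1,0,0,0,0,0,0],[-1,0,0,-0.4,0,0,0],[-1,0,0,0,0,0,0],[-1,0,0,0,0,0,0]]]'; python3 go.py .6609 .1368 .256 7
```

```text
time: 7.07
tool_pos: [0.6612, 0.1364, 0.2624]
ee_rot: [3.14, -0.001, 0.122]
force: [0.6, 0.0, 0.0]
gripper_width: 0.229
t 7.07 d cm [-0.03  0.04 -0.64] rot [ 0.001  0.001 -0.   ] F [0.6 0.  0. ] g 0.229
```

```bash
for i in 1; do python3 -m creep '[[[-1,-0.02,0.04,-0.2,0,0,0],[-1,0,0,-0.15,0,0,0],[-1,0,0,-0.1,0,0,0],[-1,0,0,0,0,0,0]]]';done;  python3 go.py .6609 .1368 .256 7
```

```text
time: 7.4
tool_pos: [0.661, 0.137, 0.2572]
ee_rot: [3.141, -0.001, 0.123]
force: [-0.0, -0.6, -0.7]
gripper_width: 0.231
t 7.4 d cm [-0.01 -0.02 -0.12] rot [ 0.001  0.001 -0.   ] F [-0.  -0.6 -0.7] g 0.231
```

```bash
python3 -m creep '[[[-1,0,0,-0.08,0,0,0],[-1,0,0,-0.06,0,0,0],[-1,0,0,0,0,0,0]]]';  python3 go.py .6609 .1368 .256 7; python3 -m creep '[[[-1,0,0,-0.1,0,0,0],[-1,0,0,0,0,0,0]]]'
```

```text
time: 7.65
tool_pos: [0.661, 0.1371, 0.2564]
ee_rot: [3.14, -0.001, 0.123]
force: [-0.1, -0.1, -0.5]
gripper_width: 0.232
t 7.65 d cm [-0.01 -0.03 -0.04] rot [ 0.001  0.001 -0.   ] F [-0.1 -0.1 -0.5] g 0.232
time: 7.82
tool_pos: [0.6611, 0.1373, 0.2565]
ee_rot: [3.14, -0.002, 0.123]
force: [-0.8, 0.9, -1.1]
gripper_width: 0.231
```

```bash
python3 -m creep '[[[-1,0,-0.05,-0.15,0,0,0],[-1,0,0,-0.1,0,0,0],[-1,0,0,0,0,0,0]]]';  python3 go.py .6609 .1368 .256 7
```

```text
time: 8.07
tool_pos: [0.6612, 0.1373, 0.2565]
ee_rot: [3.14, -0.003, 0.123]
force: [-0.7, 0.9, -0.9]
gripper_width: 0.233
t 8.07 d cm [-0.03 -0.05 -0.05] rot [ 0.001  0.003 -0.   ] F [-0.7  0.9 -0.9] g 0.233
```

```bash
python3 -m creep '[[[-0.45,0,0,0,0,0,0],[-0.35,0,0,0,0,0,0],[-0.2,0,0,0,0,0,0],[-0.05,0,0,0,0,0,0],[0,0,0,0,0,0,0],[0,0,0,0,0,0,0]]]';  python3 go.py .6609 .1368 .3 7; 
```

```text
time: 8.57
tool_pos: [0.6614, 0.1372, 0.2556]
ee_rot: [3.14, -0.004, 0.123]
force: [-0.0, 0.1, -0.9]
gripper_width: 0.5
t 8.57 d cm [-0.05 -0.04  4.44] rot [ 0.001  0.004 -0.   ] F [-0.   0.1 -0.9] g 0.5
```

```bash
python3 -m creep '[[[0,0,0,1,0,0,0],[0,0,0,2,0,0,0],[0,0,0,3,0,0,0],[0,0,-2,2,0,0,0],[0,-0.6,-4,0,0,0,-0.119],[0,-0.8,-4,0,0,0,-0.119],[0,-0.8,-4,0,0,0,-0.119],[0,-0.8,-4,0,0,0,0]]]';python3 -m creep '[[[0,-0.8,-4,0,0,0,0],[0,-0.8,-4,0,0,0,0],[0,-0.8,-4,0,0,0,0],[0,-0.8,-4,0,0,0,0],[0,-0.8,-4,0,0,0,0],[0,-0.8,-4,0,0,0,0],[0,-0.8,-4,0,0,0,0],[0,0,0,0,0,0,0]]]'; python3 go.py .5605 -.3868 .25 -13.4;python3 look.py p1 .623 .132 .09 45
python3 held.py p1 .6232 .1322 7 96 .076
```

```text
time: 9.23
tool_pos: [0.6292, -0.0339, 0.3449]
ee_rot: [-3.13, -0.008, -0.23]
force: [0.9, -1.0, -0.5]
gripper_width: 0.499
time: 9.9
tool_pos: [0.5661, -0.3309, 0.3538]
ee_rot: [-3.138, -0.018, -0.24]
force: [-1.0, -2.1, 0.1]
gripper_width: 0.502
t 9.9 d cm [ -0.56  -5.59 -10.38] rot [0.    0.019 0.006] F [-1.  -2.1  0.1] g 0.502
side [0.6246 0.1333] -26.1 off mm [1.4 1.1]
top [0.6245 0.135 ] -14.2 off mm [1.3 2.8]
```

View pics/h_p1.png

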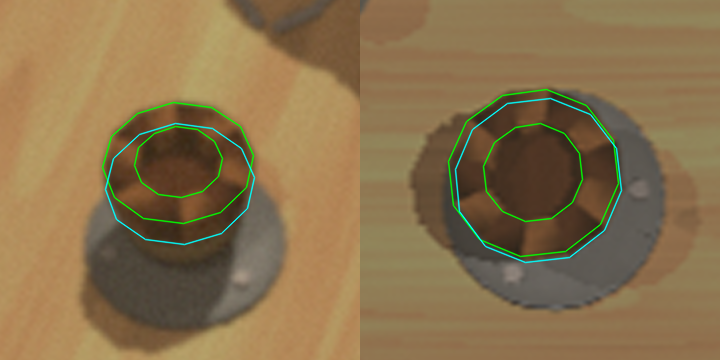

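View larger.

```bash
cat > zoom.py <<'E'
import sys
from h import *
nm=sys.argv[1];n=sys.argv[2];x,y,yaw,D,zb=map(float,sys.argv[3:8]);d=D/2000;yaw=np.radians(yaw)
f=dict(np.load(f'pics/{nm}_{n}.npz'));C=cam(f);S=int(sys.argv[8]) if len(sys.argv)>8 else 10
u=proj(C,[[x,y,zb+.012]])[0].astype(int);H=400//S//1
H=min(H,40)
im=f['pixels'][u[1]-H:u[1]+H,u[0]-H:u[0]+H,::-1]
im=cv2.convertScaleAbs(im,alpha=1.8)
a=cv2.resize(im,None,fx=400/H/2,fy=400/H/2,interpolation=2);b=a.copy();s=200/H
for r,z,col in((d,zb+.024,(0,255,0)),(d-.02,zb+.024,(0,255,0)),(d,zb,(255,255,0)),(d-.02,zb,(255,255,0))):
    P=(proj(C,poly((x,y),r,yaw,z))-(u-H)+.5)*s-.5
    cv2.polylines(b,[np.round(P).astype(np.int32)],True,col,1,cv2.LINE_AA)
cv2.imwrite(f'pics/z_{nm}_{n}.png',np.hstack([a,b]))
E
python3 zoom.py p1 top .6224 .1316 7 96 .076 14; python3 zoom.py p1 side .624 .1329 7 96 .076 14
```

```text
(no output)
```

View pics/z_p1_top.png

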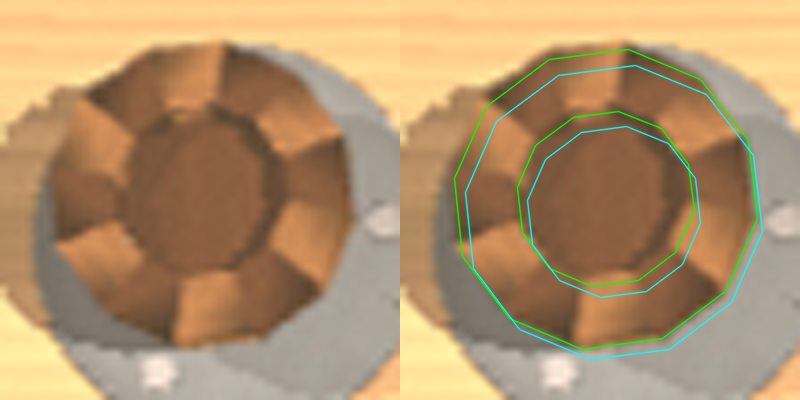

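View pics/z_p1_side.png

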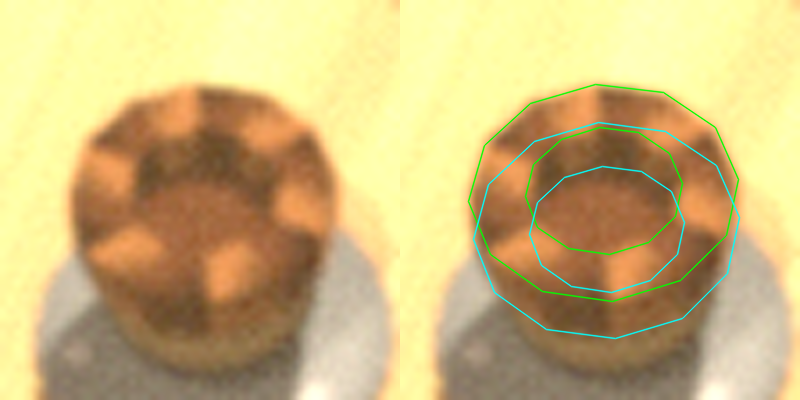

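```bash
cat > foot.py <<'E'
from h import *
import os,sys
from rig import env
F={n:None for n in('side','top')}
import h
def chan(px,mode):
    p=px.astype(np.float32)
    if mode=='gray': return px
    r=p[:,:,0];b=p[:,:,2]
    v=255-np.clip((r/(b+10)-.8)*150,0,255)
    return np.repeat(v[:,:,None],3,2).astype(np.uint8)
for n in F:
    im=cv2.imread(f'pics/{n}0.png')[:,:,::-1];C=cam(dict(np.load(f'pics/p1_{n}.npz')))
    for m in('gray','rb'):
      for w in(.004,.006,.008):
        for zb in(.076,.064): 
            c,q=fit(chan(im,m),C,(.623,.132),0,.04,zb,.076,0,60,w,False);print('foot',n,m,w,zb,(c*1000).round(1),round(q,1))
    f=dict(np.load(f'pics/p1_{n}.npz'))
    for m in('gray','rb'):
      for w in(.004,.006,.008):
        for inn in(0,1):
          c,q=fit(chan(f['pixels'],m),C,(.623,.132),.028,.048,.076,.1,np.radians(7),12,w,inn);print('ring',n,m,w,inn,(c*1000).round(1),round(q,1))
    print(phase(f['pixels'],C,(.6238,.133),.038,.1)[0]*57.3)
E
python3 foot.py
```

```text
foot side gray 0.004 0.076 [623.9 134.9] -21.1
foot side gray 0.004 0.064 [623.6 133.6] -25.5
foot side gray 0.006 0.076 [622.3 135.7] -27.2
foot side gray 0.006 0.064 [623.5 133.6] -32.7
foot side gray 0.008 0.076 [622.4 135.3] -32.2
foot side gray 0.008 0.064 [623.5 133.6] -37.2
foot side rb 0.004 0.076 [623.7 133.9] -27.6
foot side rb 0.004 0.064 [619.4 144.8] -24.6
foot side rb 0.006 0.076 [623.1 133.7] -36.8
foot side rb 0.006 0.064 [618.9 144.7] -33.2
foot side rb 0.008 0.076 [623.5 133.8] -43.2
foot side rb 0.008 0.064 [619.4 145.4] -40.6
ring side gray 0.004 0 [624.4 133.3] -26.9
ring side gray 0.004 1 [624.  134.9] -18.3
ring side gray 0.006 0 [624.7 133.2] -34.0
ring side gray 0.006 1 [624.7 133.1] -24.5
ring side gray 0.008 0 [624.6 132.5] -38.8
ring side gray 0.008 1 [624.7 133.1] -27.8
ring side rb 0.004 0 [623.4 134.3] -22.2
ring side rb 0.004 1 [626.8 132.2] -18.7
ring side rb 0.006 0 [623.9 134.4] -30.1
ring side rb 0.006 1 [625.7 133.8] -25.2
ring side rb 0.008 0 [623.1 134.9] -36.3
ring side rb 0.008 1 [624.7 131.6] -31.5
4.465858475329179
foot top gray 0.004 0.076 
[... 323 characters left out ...]
5 132.1] -58.4
foot top rb 0.006 0.076 [623.7 132.4] -70.6
foot top rb 0.006 0.064 [623.9 132.5] -70.6
foot top rb 0.008 0.076 [623.7 132.4] -77.5
foot top rb 0.008 0.064 [624.2 132.4] -77.3
ring top gray 0.004 0 [625.6 133.7] -22.7
ring top gray 0.004 1 [625.3 134.2] -11.6
ring top gray 0.006 0 [625.1 134.3] -25.4
ring top gray 0.006 1 [625.2 133.9] -13.6
ring top gray 0.008 0 [625.7 134.2] -27.2
ring top gray 0.008 1 [625.3 134.3] -14.8
ring top rb 0.004 0 [625.2 134. ] -51.3
ring top rb 0.004 1 [625.9 133.8] -43.1
ring top rb 0.006 0 [625.4 134. ] -58.1
ring top rb 0.006 1 [625.6 134. ] -50.3
ring top rb 0.008 0 [625.2 133.5] -60.5
ring top rb 0.008 1 [625.4 133.9] -52.4
4.662550457074562
```

```bash
python3 -m creep '[[[0,-0.4,-3.2,0,0,0.015,0.006],[0,-0.2,-2.2,-2.5,0,0,0],[0,0,0,-3.5,0,0,0],[0,0,0,-3,0,0,0],[0,0,0,0,0,0,0],[0,0,0,0,0,0,0]]]'; python3 go.py .5591 -.3877 .18 -13.4
```

```text
time: 10.5
tool_pos: [0.5684, -0.3687, 0.2683]
ee_rot: [-3.131, -0.014, -0.212]
force: [0.3, 0.1, 1.1]
gripper_width: 0.503
t 10.5 d cm [-0.93 -1.9  -8.83] rot [-0.007  0.016 -0.022] F [0.3 0.1 1.1] g 0.503
```

```bash
python3 -m creep '[[[0,-0.9,-1.9,-2,-0.007,0.016,-0.022],[0,0,0,-2,0,0,0],[0,0,0,0,0,0,0],[0,0,0,0,0,0,0]]]'; python3 go.py .5591 -.3877 .18 -13.4
```

```text
time: 10.83
tool_pos: [0.565, -0.3825, 0.236]
ee_rot: [-3.141, -0.009, -0.225]
force: [0.4, 0.1, -0.4]
gripper_width: 0.501
t 10.83 d cm [-0.59 -0.52 -5.6 ] rot [ 0.002  0.009 -0.009] F [ 0.4  0.1 -0.4] g 0.501
```

```bash
python3 -m creep '[[[0,-0.6,-0.5,0,0.002,0.009,-0.009],[0,0,0,0,0,0,0],[0,-0.1,0,-1.5,0,0.003,0],[0,-0.1,0,-1.3,0,0.003,0],[0,0,0,0,0,0,0],[0,0,0,0,0,0,0]]]'; python3 go.py .5591 -.3877 .18 -13.4
```

```text
time: 11.33
tool_pos: [0.5598, -0.386, 0.214]
ee_rot: [3.138, -0.003, -0.231]
force: [0.7, -0.1, 0.4]
gripper_width: 0.502
t 11.33 d cm [-0.07 -0.17 -3.4 ] rot [ 0.004  0.003 -0.003] F [ 0.7 -0.1  0.4] g 0.502
```

```bash
python3 -m creep '[[[0,-0.1,-0.2,-1.0,0.004,0.003,-0.003],[0,-0.1,0,-1.2,0,0.003,0],[0,-0.1,0,-1.0,0,0.003,0],[0,0,0,0,0,0,0],[0,0,0,0,0,0,0]]]'; python3 go.py .5591 -.3877 .18 -13.4
```

```text
time: 11.75
tool_pos: [0.5559, -0.3879, 0.177]
ee_rot: [3.141, 0.01, -0.234]
force: [0.2, 0.4, -0.1]
gripper_width: 0.502
t 11.75 d cm [0.32 0.02 0.3 ] rot [-0.002 -0.01   0.   ] F [ 0.2  0.4 -0.1] g 0.502
```

```bash
python3 -m creep '[[[0,0.3,0,0.3,-0.002,-0.01,0],[0,0,0,0,0,0,0],[0,0,0,0,0,0,0]]]'; python3 go.py .5591 -.3877 .18 -13.4;python3 look.py g4 .53 -.38 .03 45
```

```text
time: 12.0
tool_pos: [0.5592, -0.3877, 0.1796]
ee_rot: [-3.141, -0.001, -0.234]
force: [0.3, 0.6, -0.6]
gripper_width: 0.497
t 12.0 d cm [-0.01 -0.    0.04] rot [-0.001  0.001  0.   ] F [ 0.3  0.6 -0.6] g 0.497
```

View pics/g4.png

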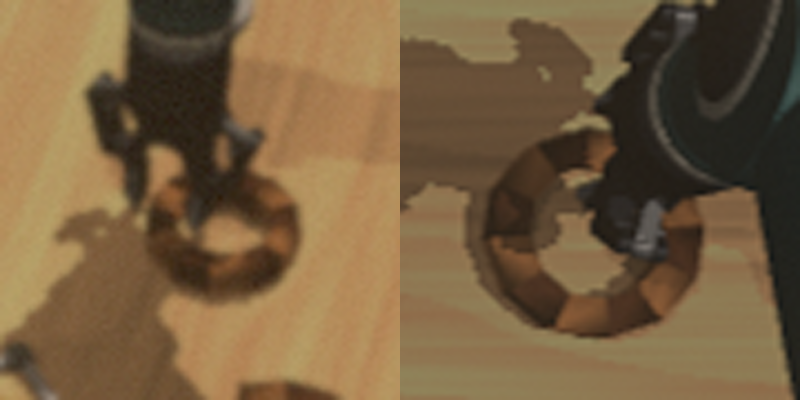

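Fingers straddle the wall (inner finger in the hole at about (195,215) left panel). Close and lift.

```bash
python3 -m creep '[[[-0.2,0,0,0,0,0,0],[-0.4,0,0,0,0,0,0],[-0.5,0,0,0,0,0,0],[-0.6,0,0,0,0,0,0],[-1,0,0,0,0,0,0],[-1,0,0,0,0,0,0],[-1,0,0,0,0,0,0],[-1,0,0,0,0,0,0]]]'; python3 go.py .5591 -.3877 .18 -13.4;  python3 -m creep '[[[-1,0,0,0.8,0,0,0],[-1,0,0,2,0,0,0],[-1,0,0,3,0,0,0],[-1,0,0,3.5,0,0,0],[-1,0,0,3.5,0,0,0],[-1,0,0,2,0,0,0],[-1,0,0,0,0,0,0],[-1,0,0,0,0,0,0]]]';python3 go.py .668 .138 .33 7;python3 look.py g5 .53 -.38 .14 45
```

```text
time: 12.77
tool_pos: [0.5597, -0.3879, 0.1812]
ee_rot: [3.141, -0.003, -0.234]
force: [-0.1, 1.2, 1.3]
gripper_width: 0.217
t 12.77 d cm [-0.06  0.02 -0.12] rot [0.001 0.003 0.   ] F [-0.1  1.2  1.3] g 0.217
time: 13.43
tool_pos: [0.5572, -0.3861, 0.3357]
ee_rot: [-3.14, 0.002, -0.233]
force: [-0.5, -0.5, -1.5]
gripper_width: 0.217
t 13.43 d cm [11.08 52.41 -0.57] rot [-0.002 -0.002  0.355] F [-0.5 -0.5 -1.5] g 0.217
```

View pics/g5.png

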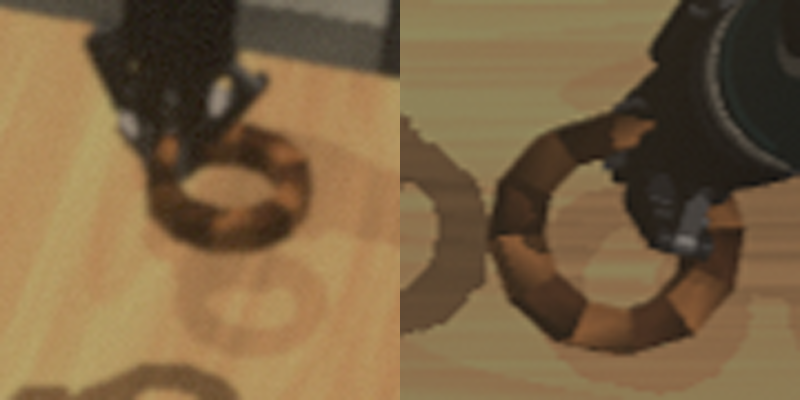

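```bash
cat > inhand.py <<'E'
import sys
from h import *
from foot import chan
E
sed -i '/^F=/,$d' foot.py; cat >> foot.py <<'E'
def chan(px,mode):
    p=px.astype(np.float32)
    if mode=='gray': return px
    r=p[:,:,0];b=p[:,:,2]
    v=255-np.clip((r/(b+10)-.8)*150,0,255)
    return np.repeat(v[:,:,None],3,2).astype(np.uint8)
E
cat > inhand.py <<'E'
import sys
from h import *
# nm D tx ty yawdeg zb
nm=sys.argv[1];D,tx,ty,yaw,zb=map(float,sys.argv[2:7]);d=D/2000;w=np.radians(yaw)
c0=np.array([tx,ty])-(d-.01)*np.array([np.cos(w),np.sin(w)]);print('kin',(c0*1000).round(1))
for n in('side','top'):
    f=dict(np.load(f'pics/{nm}_{n}.npz'));C=cam(f);y=w;c=c0
    for i in range(3):
        c,q=fit(f['pixels'],C,c,d-.02,d,zb,zb+.024,y,12,.005);y,s=phase(f['pixels'],C,c,d-.01,zb+.024)
    print(n,(c*1000).round(1),round(q,1),'diff',((c-c0)*1000).round(1),'yaw',round(np.degrees(y),1),'exp',round(yaw%30,1))
E
python3 inhand.py g5 112 .5572 -.3861 -13.4 .1545
```

```text
kin [ 512.5 -375.4]
side [ 513.5 -375.8] -27.4 diff [ 1.  -0.4] yaw 14.6 exp 16.6
top [ 513.1 -374.1] -36.4 diff [0.6 1.4] yaw 16.3 exp 16.6
```

```bash
python3 -m creep '[[[-1,0.5,2,0,0,0,0],[-1,0.8,3.9,0,0,0,0.107],[-1,0.8,3.9,0,0,0,0.107],[-1,0.8,3.9,0,0,0,0.107],[-1,0.8,3.9,0,0,0,0],[-1,0.8,3.9,0,0,0,0],[-1,0.8,3.9,0,0,0,0],[-1,0.8,3.9,0,0,0,0]]]';python3 go.py .6688 .1365 .30 5;python3 -m creep '[[[-1,0.8,3.9,0,0,0,0],[-1,0.8,3.9,0,0,0,0],[-1,0.8,3.9,0,0,0,0],[-1,0.8,3.9,0,0,0,0],[-1,0.8,3.9,0,0,0,0],[-1,0.5,2,0,0,0,0],[-1,0,0,0,0,0,0],[-1,0,0,0,0,0,0]]]'; python3 go.py .6688 .1365 .30 5
```

```text
time: 14.2
tool_pos: [0.6092, -0.0957, 0.3167]
ee_rot: [-3.137, 0.029, 0.081]
force: [1.4, -0.9, -1.3]
gripper_width: 0.221
t 14.2 d cm [ 5.96 23.22 -1.67] rot [-0.002 -0.03   0.007] F [ 1.4 -0.9 -1.3] g 0.221
time: 14.87
tool_pos: [0.6485, 0.1423, 0.299]
ee_rot: [-3.128, 0.057, 0.097]
force: [0.2, -0.3, -1.4]
gripper_width: 0.219
t 14.87 d cm [ 2.03 -0.58  0.1 ] rot [-0.008 -0.058 -0.01 ] F [ 0.2 -0.3 -1.4] g 0.219
```

```bash
python3 -m creep '[[[-1,1.0,-0.3,0.7,-0.008,-0.058,-0.01],[-1,0.5,0,0,0,0,0],[-1,0,0,0,0,0,0],[-1,0,0,0,0,0,0]]]'; python3 go.py .6688 .1365 .295 5
```

```text
time: 15.2
tool_pos: [0.6623, 0.1353, 0.2998]
ee_rot: [3.138, 0.011, 0.085]
force: [-0.3, -0.1, -1.2]
gripper_width: 0.213
t 15.2 d cm [ 0.65  0.12 -0.48] rot [ 0.004 -0.011  0.003] F [-0.3 -0.1 -1.2] g 0.213
```

```bash
python3 -m creep '[[[-1,0.6,0.1,0,0.004,-0.011,0.003],[-1,0,0,0,0,0,0],[-1,0,0,-0.4,0,0,0],[-1,0,0,0,0,0,0],[-1,0,0,0,0,0,0]]]'; python3 go.py .6688 .1365 .285 5
```

```text
time: 15.62
tool_pos: [0.6686, 0.1321, 0.2936]
ee_rot: [3.141, 0.004, 0.083]
force: [0.0, -0.1, -0.3]
gripper_width: 0.223
t 15.62 d cm [ 0.02  0.44 -0.86] rot [ 0.001 -0.004  0.004] F [ 0.  -0.1 -0.3] g 0.223
```

```bash
python3 -m creep '[[[-1,0.02,0.35,0,0.001,-0.004,0.004],[-1,0,0,0,0,0,0],[-1,0,0,-0.3,0,0,0],[-1,0,0,0,0,0,0],[-1,0,0,0,0,0,0]]]'; python3 go.py .6688 .1365 .283 5
```

```text
time: 16.03
tool_pos: [0.6684, 0.1365, 0.2904]
ee_rot: [-3.142, -0.0, 0.088]
force: [-0.1, 0.3, -0.9]
gripper_width: 0.22
t 16.03 d cm [ 0.04 -0.   -0.74] rot [-0.     0.    -0.001] F [-0.1  0.3 -0.9] g 0.22
```

```bash
python3 -m creep '[[[-1,0.03,0,-0.25,0,0,0],[-1,0,0,-0.25,0,0,0],[-1,0,0,-0.1,0,0,0],[-1,0,0,0,0,0,0]]]'; python3 go.py .6688 .1365 .281 5
```

```text
time: 16.37
tool_pos: [0.6686, 0.1367, 0.2839]
ee_rot: [3.142, -0.0, 0.088]
force: [0.9, -0.5, -1.5]
gripper_width: 0.221
t 16.37 d cm [ 0.02 -0.02 -0.29] rot [ 0.     0.    -0.001] F [ 0.9 -0.5 -1.5] g 0.221
```

```bash
python3 -m creep '[[[-1,0.02,-0.02,-0.12,0,0,0],[-1,0,0,-0.08,0,0,0],[-1,0,0,0,0,0,0]]]'; python3 go.py .6688 .1365 .281 5; python3 -m creep '[[[-1,0,0,-0.08,0,0,0],[-1,0,0,-0.05,0,0,0],[-1,0,0,0,0,0,0]]]';python3 go.py .6688 .1365 .281 5
```

```text
time: 16.62
tool_pos: [0.6689, 0.1364, 0.2815]
ee_rot: [3.142, 0.0, 0.088]
force: [-0.0, 0.5, -1.6]
gripper_width: 0.218
t 16.62 d cm [-0.01  0.01 -0.05] rot [ 0.    -0.    -0.001] F [-0.   0.5 -1.6] g 0.218
time: 16.87
tool_pos: [0.669, 0.1365, 0.2814]
ee_rot: [3.141, -0.001, 0.088]
force: [-0.7, -0.5, -1.8]
gripper_width: 0.215
t 16.87 d cm [-0.02  0.   -0.04] rot [ 0.     0.001 -0.001] F [-0.7 -0.5 -1.8] g 0.215
```

```bash
python3 -m creep '[[[-0.45,0,0,0,0,0,0],[-0.35,0,0,0,0,0,0],[-0.2,0,0,0,0,0,0],[-0.05,0,0,0,0,0,0],[0,0,0,0,0,0,0],[0,0,0,0.6,0,0,0],[0,0,0,1.5,0,0,0],[0,0,0,3,0,0,0]]]';python3 -m creep '[[[0,0,0,3,0,0,0],[0,-1.5,0.5,0,0,0,0],[0,-3.5,1.2,0,0,0,0.1],[0,-3.5,1.2,0,0,0,0.1],[0,-3.5,1.2,0,0,0,0],[0,-3.5,1.2,0,0,0,0],[0,-3.5,1.2,-1,0,0,0],[0,-2,0.6,-2,0,0,0]]]'; python3 go.py .4564 .2065 .25 17
```

```text
time: 17.53
tool_pos: [0.6673, 0.1356, 0.328]
ee_rot: [3.14, 0.01, 0.088]
force: [0.5, -0.5, -0.7]
gripper_width: 0.5
time: 18.2
tool_pos: [0.4562, 0.2077, 0.3505]
ee_rot: [3.139, -0.025, 0.289]
force: [0.1, 0.6, -0.7]
gripper_width: 0.502
t 18.2 d cm [  0.02  -0.12 -10.05] rot [-0.005  0.025  0.007] F [ 0.1  0.6 -0.7] g 0.502
```

```bash
python3 -m creep '[[[0,0.4,-0.1,-2.5,-0.005,0.025,0.007],[0,0,0,-2.5,0,0,0],[0,0,0,-2.5,0,0,0],[0,0,0,0,0,0,0],[0,0,0,0,0,0,0]]]'; python3 go.py .4564 .2065 .25 17;python3 look.py p2 .623 .132 .112 45;python3 inhand.py p2 112 .6688 .1365 5 .1; python3 zoom.py p2 top .6236 .1329 5 112 .1 14
```

```text
time: 18.62
tool_pos: [0.4544, 0.2107, 0.2795]
ee_rot: [3.138, -0.006, 0.307]
force: [0.7, 0.2, 0.7]
gripper_width: 0.498
t 18.62 d cm [ 0.2  -0.42 -2.95] rot [ 0.001  0.006 -0.011] F [0.7 0.2 0.7] g 0.498
kin [623.  132.5]
side [623.3 133.2] -24.7 diff [0.3 0.7] yaw 3.9 exp 5.0
top [623.6 134.5] -16.5 diff [0.7 2. ] yaw 4.1 exp 5.0
```

View pics/z_p2_top.png

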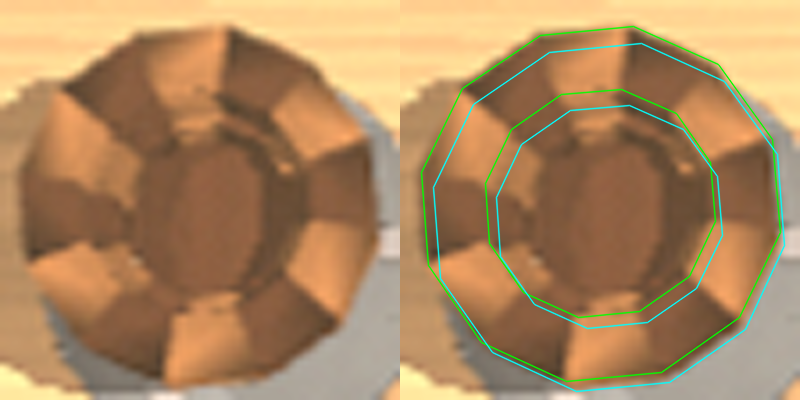

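View pics/p2.png

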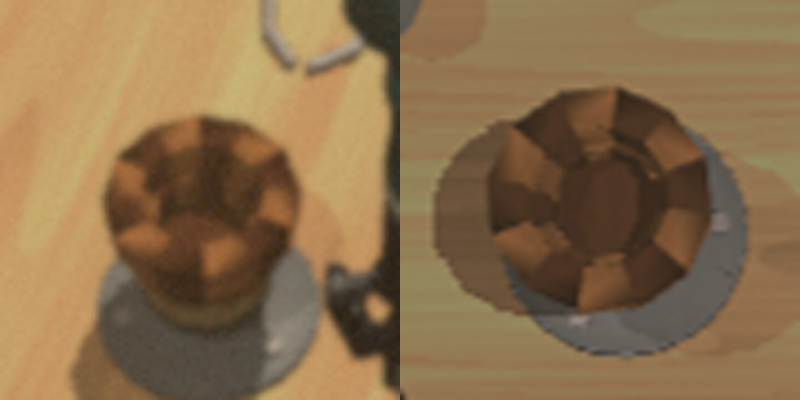

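```bash
python3 -m creep '[[[0,0.2,-0.4,-1.5,0,0.006,-0.011],[0,0,0,-1.5,0,0,0],[0,0,0,-1.5,0,0,0],[0,0,0,0,0,0,0],[0,0,0,0,0,0,0]]]'; python3 go.py .4564 .2065 .18 17
```

```text
time: 19.13
tool_pos: [0.4607, 0.2058, 0.2383]
ee_rot: [3.14, -0.013, 0.29]
force: [0.0, -0.6, 0.2]
gripper_width: 0.505
t 19.13 d cm [-0.43  0.07 -5.83] rot [-0.002  0.013  0.007] F [ 0.  -0.6  0.2] g 0.505
```

```bash
python3 -m creep '[[[0,-0.4,0.05,-1,-0.002,0.013,0.007],[0,0,0,-1,0,0,0],[0,-0.1,0,-1,0,0.003,0],[0,0,0,0,0,0,0],[0,0,0,0,0,0,0]]]'; python3 go.py .4564 .2065 .18 17
```

```text
time: 19.55
tool_pos: [0.4564, 0.2063, 0.2075]
ee_rot: [-3.14, 0.001, 0.296]
force: [0.8, 0.3, -0.1]
gripper_width: 0.5
t 19.55 d cm [-0.    0.02 -2.75] rot [-0.001 -0.001  0.001] F [ 0.8  0.3 -0.1] g 0.5
```

```bash
python3 -m creep '[[[0,0,0,-1,0,0,0],[0,0,0,-0.8,0,0,0],[0,0,0,-0.5,0,0,0],[0,0,0,0,0,0,0],[0,0,0,0,0,0,0]]]'; python3 go.py .4564 .2065 .18 17
```

```text
time: 19.97
tool_pos: [0.4564, 0.2065, 0.1819]
ee_rot: [-3.14, 0.001, 0.296]
force: [0.1, 0.4, 0.4]
gripper_width: 0.501
t 19.97 d cm [-0.    0.   -0.19] rot [-0.001 -0.001  0.001] F [0.1 0.4 0.4] g 0.501
```

```bash
python3 -m creep '[[[-0.2,0,0,-0.15,0,0,0],[-0.4,0,0,0,0,0,0],[-0.5,0,0,0,0,0,0],[-0.6,0,0,0,0,0,0],[-1,0,0,0,0,0,0],[-1,0,0,0,0,0,0],[-1,0,0,0,0,0,0],[-1,0,0,0,0,0,0]]]'; python3 go.py .4574 .2072 .18 17;  python3 -m creep '[[[-1,0,0,0.8,0,0,0],[-1,0,0,2,0,0,0],[-1,0,0,3,0,0,0],[-1,0,0,3.5,0,0,0],[-1,0,0,3.5,0,0,0],[-1,0,0,3.5,0,0,0],[-1,0,0,1,0,0,0],[-1,0,0,0,0,0,0]]]';python3 go.py .677 .138 .36 5;python3 look.py g6 .41 .19 .16 45
```

```text
time: 20.63
tool_pos: [0.4568, 0.2066, 0.1811]
ee_rot: [-3.14, -0.001, 0.296]
force: [-0.6, -0.5, -1.0]
gripper_width: 0.216
t 20.63 d cm [ 0.06  0.06 -0.11] rot [-0.002  0.     0.001] F [-0.6 -0.5 -1. ] g 0.216
time: 21.3
tool_pos: [0.4533, 0.2063, 0.3628]
ee_rot: [-3.14, 0.005, 0.299]
force: [0.4, 0.9, -2.2]
gripper_width: 0.219
t 21.3 d cm [22.37 -6.83 -0.28] rot [-0.    -0.005 -0.212] F [ 0.4  0.9 -2.2] g 0.219
```

View pics/g6.png

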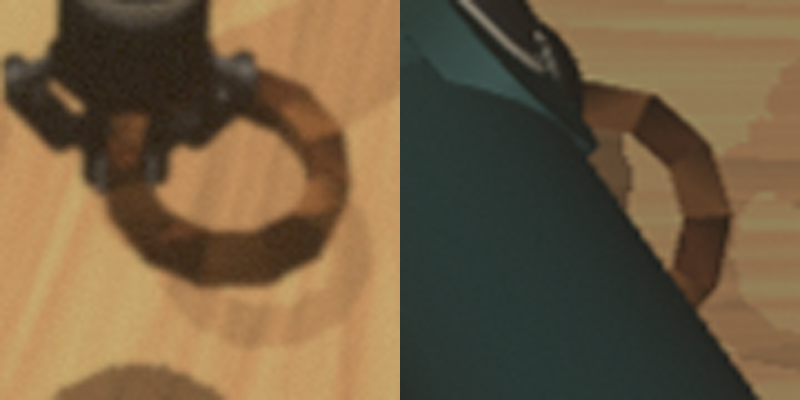

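```bash
python3 inhand.py g6 128 .4533 .2063 17.1 .1817
```

```text
kin [401.7 190.4]
side [400.7 188.3] -36.8 diff [-0.9 -2.1] yaw 19.1 exp 17.1
top [400.9 190.2] -17.8 diff [-0.8 -0.2] yaw 18.6 exp 17.1
```

```bash
python3 -m creep '[[[-1,1.5,-0.5,0.3,0,0,0],[-1,3.5,-1.1,0.3,0,0,-0.12],[-1,3.5,-1.1,0.3,0,0,-0.12],[-1,3.5,-1.1,0.3,0,0,0],[-1,3.5,-1.1,0.3,0,0,0],[-1,3.5,-1.1,0.3,0,0,0],[-1,2,-0.5,0.3,0,0,0],[-1,0,0,0,0,0,0]]]';python3 go.py .6779 .1361 .34 3
```

```text
time: 22.07
tool_pos: [0.6653, 0.1356, 0.3611]
ee_rot: [3.133, 0.039, 0.054]
force: [-1.0, -0.1, -0.6]
gripper_width: 0.216
t 22.07 d cm [ 1.26  0.05 -2.11] rot [ 0.011 -0.039 -0.002] F [-1.  -0.1 -0.6] g 0.216
```

```bash
python3 -m creep '[[[-1,0.6,0.05,-0.5,0.011,-0.039,-0.002],[-1,0,0,-0.5,0,0,0],[-1,0,0,-0.5,0,0,0],[-1,0,0,0,0,0,0],[-1,0,0,0,0,0,0]]]';python3 go.py .6779 .1361 .32 3
```

```text
time: 22.48
tool_pos: [0.6682, 0.136, 0.3325]
ee_rot: [3.139, 0.021, 0.054]
force: [0.1, 0.4, -0.2]
gripper_width: 0.219
t 22.48 d cm [ 0.97  0.01 -1.25] rot [ 0.004 -0.02  -0.001] F [ 0.1  0.4 -0.2] g 0.219
```

```bash
python3 -m creep '[[[-1,0.9,0,0,0.004,-0.02,-0.001],[-1,0,0,0,0,0,0],[-1,0,0,-0.4,0,0,0],[-1,0,0,-0.4,0,0,0],[-1,0,0,0,0,0,0],[-1,0,0,0,0,0,0]]]';python3 go.py .6779 .1361 .31 3
```

```text
time: 22.98
tool_pos: [0.6768, 0.1376, 0.3246]
ee_rot: [-3.141, -0.001, 0.055]
force: [0.1, 0.0, -1.3]
gripper_width: 0.221
t 22.98 d cm [ 0.11 -0.15 -1.46] rot [-0.001  0.001 -0.003] F [ 0.1  0.  -1.3] g 0.221
```

```bash
python3 -m creep '[[[-1,0.1,-0.15,-0.3,0,0,-0.003],[-1,0,0,-0.3,0,0,0],[-1,0,0,-0.2,0,0,0],[-1,0,0,0,0,0,0],[-1,0,0,0,0,0,0]]]';python3 go.py .6779 .1361 .307 3
```

```text
time: 23.4
tool_pos: [0.6779, 0.1357, 0.3161]
ee_rot: [-3.141, -0.002, 0.051]
force: [-0.0, -0.1, -1.3]
gripper_width: 0.219
t 23.4 d cm [ 0.    0.04 -0.91] rot [-0.     0.002  0.001] F [-0.  -0.1 -1.3] g 0.219
```

```bash
python3 -m creep '[[[-1,0,0.03,-0.25,0,0,0],[-1,0,0,-0.25,0,0,0],[-1,0,0,-0.15,0,0,0],[-1,0,0,-0.05,0,0,0],[-1,0,0,0,0,0,0]]]';python3 go.py .6779 .1361 .305 3;python3 -m creep '[[[-1,0,0,-0.1,0,0,0],[-1,0,0,-0.06,0,0,0],[-1,0,0,0,0,0,0]]]';python3 go.py .6779 .1361 .305 3
```

```text
time: 23.82
tool_pos: [0.6779, 0.1361, 0.3084]
ee_rot: [-3.141, -0.002, 0.051]
force: [-0.3, 0.7, -1.8]
gripper_width: 0.219
t 23.82 d cm [ 0.    0.   -0.34] rot [-0.     0.002  0.001] F [-0.3  0.7 -1.8] g 0.219
time: 24.07
tool_pos: [0.6779, 0.1361, 0.3067]
ee_rot: [-3.141, -0.002, 0.052]
force: [0.9, -0.1, -1.2]
gripper_width: 0.217
t 24.07 d cm [ 0.   -0.   -0.17] rot [-0.     0.002  0.001] F [ 0.9 -0.1 -1.2] g 0.217
```

```bash
python3 -m creep '[[[-1,0,0,-0.1,0,0,0],[-1,0,0,-0.06,0,0,0],[-1,0,0,0,0,0,0]]]';python3 -m creep '[[[-1,0,0,-0.08,0,0,0],[-1,0,0,-0.04,0,0,0],[-1,0,0,0,0,0,0]]]';python3 go.py .6779 .1361 .305 3; python3 look.py b3 .623 .132 .13 45
```

```text
time: 24.32
tool_pos: [0.6779, 0.1361, 0.3051]
ee_rot: [-3.141, -0.002, 0.051]
force: [-1.3, -0.7, -0.3]
gripper_width: 0.216
time: 24.57
tool_pos: [0.678, 0.1363, 0.3049]
ee_rot: [-3.141, -0.002, 0.051]
force: [0.6, 0.6, -0.3]
gripper_width: 0.222
t 24.57 d cm [-0.01 -0.02  0.01] rot [-0.     0.002  0.001] F [ 0.6  0.6 -0.3] g 0.222
```

View pics/b3.png

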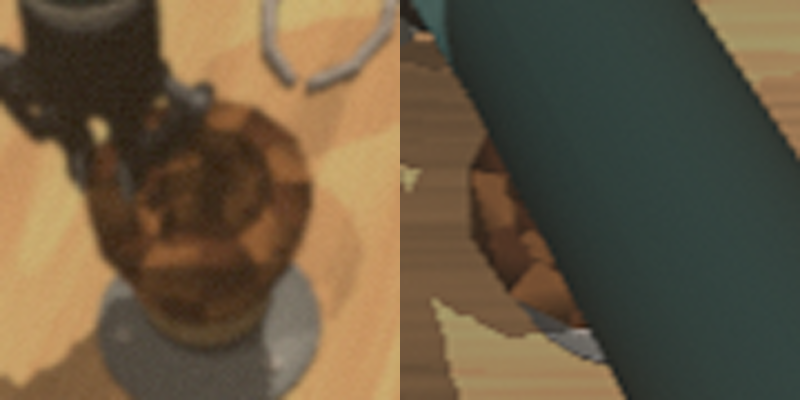

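```bash
python3 -m creep '[[[-0.45,0,0,0,0,0,0],[-0.35,0,0,0,0,0,0],[-0.2,0,0,0,0,0,0],[-0.05,0,0,0,0,0,0],[0,0,0,0,0,0,0],[0,0,0,0.6,0,0,0],[0,0,0,1.5,0,0,0],[0,0,0,3,0,0,0]]]';python3 -m creep '[[[0,0,0,2,0,0,0],[0,-0.8,2,0,0,0,0],[0,-1.3,3.5,0,0,0,0.07],[0,-1.3,3.5,0,0,0,0.07],[0,-1.3,3.5,0,0,0,0],[0,-1.3,3.5,0,0,0,0],[0,-1.3,3.5,0,0,0,0],[0,-1,2.5,0,0,0,0]]]'; python3 go.py .5806 .3904 .25 11.05
```

```text
time: 25.33
tool_pos: [0.6764, 0.1354, 0.3512]
ee_rot: [3.14, 0.009, 0.052]
force: [1.4, -0.7, 0.9]
gripper_width: 0.495
time: 26.0
tool_pos: [0.596, 0.3531, 0.3939]
ee_rot: [3.139, -0.018, 0.178]
force: [-1.4, 1.2, 0.3]
gripper_width: 0.498
t 26.0 d cm [ -1.54   3.73 -14.39] rot [-0.001  0.018  0.015] F [-1.4  1.2  0.3] g 0.498
```

```bash
python3 -m creep '[[[0,-1.0,2.5,-2.0,0,0.018,0.015],[0,0,0,-3,0,0,0],[0,0,0,-3,0,0,0],[0,0,0,-3,0,0,0],[0,0,0,0,0,0,0],[0,0,0,0,0,0,0]]]'; python3 go.py .5806 .3904 .25 11.05;python3 look.py p3 .623 .132 .136 45;python3 inhand.py p3 128 .6779 .1361 3 .124; python3 zoom.py p3 top .6236 .1329 5 128 .124 14
```

```text
time: 26.5
tool_pos: [0.5787, 0.3931, 0.2948]
ee_rot: [-3.128, -0.013, 0.21]
force: [0.2, 0.4, 1.0]
gripper_width: 0.498
t 26.5 d cm [ 0.19 -0.27 -4.48] rot [-0.016  0.01  -0.017] F [0.2 0.4 1. ] g 0.498
kin [624.  133.3]
side [622.9 134.8] -8.2 diff [-1.   1.5] yaw 14.3 exp 3.0
top [625.  133.8] -19.4 diff [1.  0.5] yaw 2.5 exp 3.0
```

View pics/z_p3_top.png

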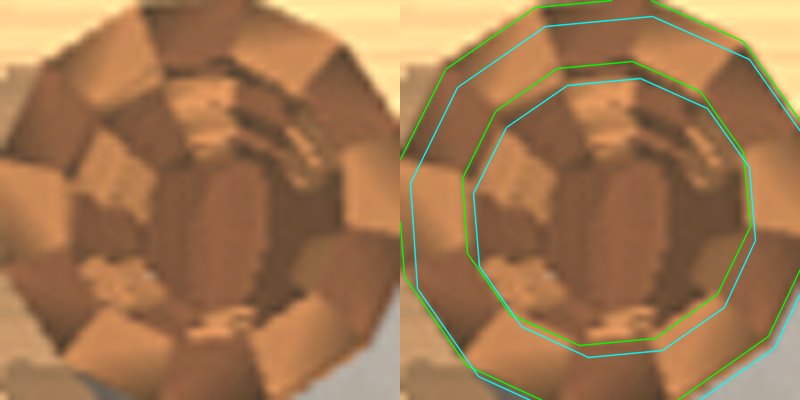

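View pics/p3.png

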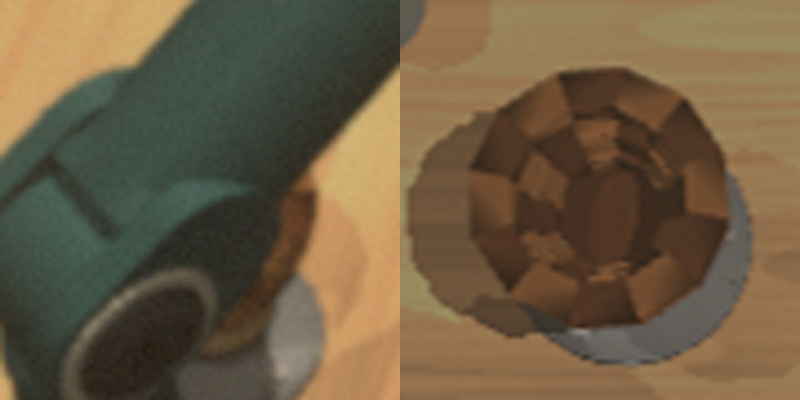

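```bash
python3 -m creep '[[[0,0.15,-0.25,-1.5,-0.016,0.01,-0.017],[0,0,0,-1.5,0,0,0],[0,0,0,-1.5,0,0,0],[0,0,0,0,0,0,0],[0,0,0,0,0,0,0]]]'; python3 go.py .5806 .3904 .18 11.05
```

```text
time: 27.02
tool_pos: [0.5836, 0.389, 0.2526]
ee_rot: [-3.14, -0.009, 0.187]
force: [-0.4, -0.2, -0.4]
gripper_width: 0.502
t 27.02 d cm [-0.3   0.14 -7.26] rot [-0.003  0.009  0.006] F [-0.4 -0.2 -0.4] g 0.502
```

```bash
python3 -m creep '[[[0,-0.35,0.15,-1.5,-0.003,0.009,0.006],[0,0,0,-1.5,0,0,0],[0,-0.1,0,-1.2,0,0.003,0],[0,0,0,0,0,0,0],[0,0,0,0,0,0,0]]]'; python3 go.py .5806 .3904 .18 11.05
```

```text
time: 27.43
tool_pos: [0.5782, 0.3905, 0.2052]
ee_rot: [-3.141, 0.006, 0.193]
force: [0.5, 0.7, 0.8]
gripper_width: 0.501
t 27.43 d cm [ 0.24 -0.01 -2.52] rot [ 0.001 -0.006 -0.001] F [0.5 0.7 0.8] g 0.501
```

```bash
python3 -m creep '[[[0,0.2,0,-0.9,0.001,-0.006,0],[0,0,0,-0.8,0,0,0],[0,0,0,-0.5,0,0,0],[0,0,0,0,0,0,0],[0,0,0,0,0,0,0]]]'; python3 go.py .5806 .3904 .18 11.05
```

```text
time: 27.85
tool_pos: [0.5805, 0.3907, 0.1809]
ee_rot: [-3.141, -0.001, 0.193]
force: [0.1, 0.1, 0.7]
gripper_width: 0.501
t 27.85 d cm [ 0.01 -0.03 -0.09] rot [-0.     0.001 -0.001] F [0.1 0.1 0.7] g 0.501
```

```bash
python3 -m creep '[[[-0.2,0,0,-0.05,0,0,0],[-0.4,0,0,0,0,0,0],[-0.5,0,0,0,0,0,0],[-0.6,0,0,0,0,0,0],[-1,0,0,0,0,0,0],[-1,0,0,0,0,0,0],[-1,0,0,0,0,0,0],[-1,0,0,0,0,0,0]]]'; python3 go.py .5806 .3904 .18 11;  python3 -m creep '[[[-1,0,0,0.8,0,0,0],[-1,0,0,2,0,0,0],[-1,0,0,3,0,0,0],[-1,0,0,3.5,0,0,0],[-1,0,0,3.5,0,0,0],[-1,0,0,3.5,0,0,0],[-1,0,0,3,0,0,0],[-1,0,0,0,0,0,0]]]';python3 go.py .685 .138 .39 3;python3 look.py g7 .52 .38 .19 50
```

```text
time: 28.52
tool_pos: [0.5809, 0.3909, 0.1818]
ee_rot: [-3.141, -0.003, 0.193]
force: [0.1, 0.1, -1.6]
gripper_width: 0.217
t 28.52 d cm [-0.03 -0.05 -0.18] rot [-0.002  0.003 -0.001] F [ 0.1  0.1 -1.6] g 0.217
time: 29.18
tool_pos: [0.5775, 0.3891, 0.3826]
ee_rot: [3.14, 0.004, 0.195]
force: [0.2, 0.9, -0.3]
gripper_width: 0.215
t 29.18 d cm [ 10.75 -25.11   0.74] rot [ 0.002 -0.004 -0.143] F [ 0.2  0.9 -0.3] g 0.215
```

View pics/g7.png

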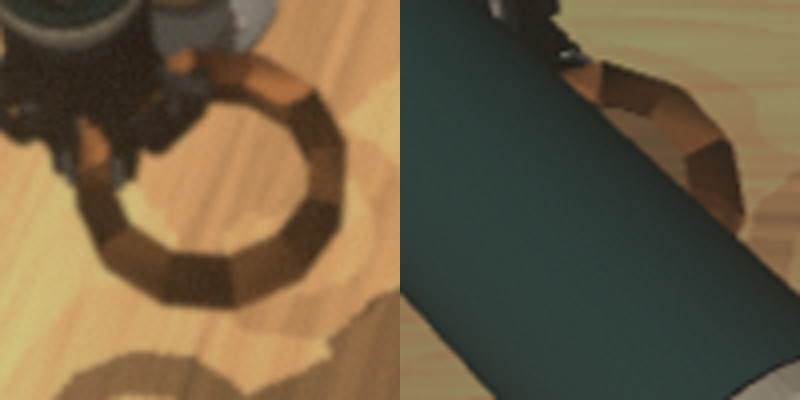

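```bash
python3 inhand.py g7 144 .5775 .3891 11.2 .2008
```

```text
kin [516.7 377.1]
side [516.6 375.2] -47.1 diff [-0.1 -1.9] yaw 10.0 exp 11.2
top [516.7 377.8] -10.9 diff [0.  0.7] yaw 4.2 exp 11.2
```

```bash
python3 -m creep '[[[-1,0.9,-2,0.3,0,0,0],[-1,1.5,-3.5,0.3,0,0,-0.067],[-1,1.5,-3.5,0.3,0,0,-0.067],[-1,1.5,-3.5,0.3,0,0,0],[-1,1.5,-3.5,0.3,0,0,0],[-1,1.5,-3.5,0,0,0,0],[-1,1.2,-3,0,0,0,0],[-1,0,0,0,0,0,0]]]';python3 go.py .6854 .1368 .37 3.5
```

```text
time: 29.95
tool_pos: [0.6682, 0.1536, 0.3778]
ee_rot: [3.131, 0.034, 0.065]
force: [-0.1, -1.5, -1.1]
gripper_width: 0.218
t 29.95 d cm [ 1.72 -1.68 -0.78] rot [ 0.013 -0.033 -0.004] F [-0.1 -1.5 -1.1] g 0.218
```

```bash
python3 -m creep '[[[-1,1.2,-1.0,0,0.013,-0.033,-0.004],[-1,0.3,0,-0.6,0,0,0],[-1,0,0,-0.5,0,0,0],[-1,0,0,0,0,0,0],[-1,0,0,0,0,0,0]]]';python3 go.py .6854 .1368 .35 3.5
```

```text
time: 30.37
tool_pos: [0.6823, 0.1387, 0.3565]
ee_rot: [3.139, 0.015, 0.055]
force: [-0.8, -0.2, -0.9]
gripper_width: 0.216
t 30.37 d cm [ 0.31 -0.19 -0.65] rot [ 0.004 -0.015  0.006] F [-0.8 -0.2 -0.9] g 0.216
```

```bash
python3 -m creep '[[[-1,0.3,-0.2,0,0.004,-0.015,0.006],[-1,0,0,0,0,0,0],[-1,0,0,-0.4,0,0,0],[-1,0,0,-0.4,0,0,0],[-1,0,0,0,0,0,0],[-1,0,0,0,0,0,0]]]';python3 go.py .6854 .1368 .335 3.5
```

```text
time: 30.87
tool_pos: [0.6837, 0.1411, 0.3473]
ee_rot: [-3.14, 0.0, 0.069]
force: [0.1, -0.0, -1.6]
gripper_width: 0.219
t 30.87 d cm [ 0.17 -0.43 -1.23] rot [-0.002 -0.001 -0.008] F [ 0.1 -0.  -1.6] g 0.219
```

```bash
python3 -m creep '[[[-1,0.15,-0.4,-0.2,-0.002,0,-0.008],[-1,0,0,0,0,0,0],[-1,0,0,-0.3,0,0,0],[-1,0,0,-0.2,0,0,0],[-1,0,0,0,0,0,0],[-1,0,0,0,0,0,0]]]';python3 go.py .6854 .1368 .335 3.5
```

```text
time: 31.37
tool_pos: [0.6854, 0.1366, 0.3401]
ee_rot: [3.141, -0.0, 0.06]
force: [0.2, 1.2, -1.8]
gripper_width: 0.217
t 31.37 d cm [-0.    0.02 -0.51] rot [0.001 0.    0.001] F [ 0.2  1.2 -1.8] g 0.217
```

```bash
python3 -m creep '[[[-1,0,0,-0.25,0,0,0],[-1,0,0,-0.25,0,0,0],[-1,0,0,-0.15,0,0,0],[-1,0,0,-0.05,0,0,0],[-1,0,0,0,0,0,0]]]';python3 -m creep '[[[-1,0,0,-0.1,0,0,0],[-1,0,0,-0.06,0,0,0],[-1,0,0,0,0,0,0]]]';python3 go.py .6854 .1368 .330 3.5
```

```text
time: 31.78
tool_pos: [0.6854, 0.1367, 0.3322]
ee_rot: [3.141, -0.0, 0.06]
force: [-0.5, -0.0, -1.9]
gripper_width: 0.217
time: 32.03
tool_pos: [0.6854, 0.1368, 0.3305]
ee_rot: [3.141, -0.0, 0.06]
force: [0.2, -0.2, -2.1]
gripper_width: 0.216
t 32.03 d cm [ 0.    0.   -0.05] rot [0.    0.    0.001] F [ 0.2 -0.2 -2.1] g 0.216
```

```bash
python3 -m creep '[[[-1,0,0,-0.08,0,0,0],[-1,0,0,-0.04,0,0,0],[-1,0,0,0,0,0,0]]]';python3 -m creep '[[[-1,0,0,-0.08,0,0,0],[-1,0,0,-0.04,0,0,0],[-1,0,0,0,0,0,0]]]'
```

```text
time: 32.28
tool_pos: [0.6854, 0.1368, 0.3294]
ee_rot: [3.141, -0.0, 0.06]
force: [0.3, 0.3, -0.5]
gripper_width: 0.212
time: 32.53
tool_pos: [0.6855, 0.1369, 0.3294]
ee_rot: [3.141, -0.001, 0.06]
force: [-0.3, 0.7, -1.0]
gripper_width: 0.222
```

Contact (z stops at 0.3294). Release and retreat to the right.

```bash
python3 -m creep '[[[-0.45,0,0,0,0,0,0],[-0.35,0,0,0,0,0,0],[-0.2,0,0,0,0,0,0],[-0.05,0,0,0,0,0,0],[0,0,0,0,0,0,0],[0,0,0,0.6,0,0,0],[0,0,0,1.5,0,0,0],[0,0,0,3,0,0,0]]]';python3 -m creep '[[[0,0,0,2,0,0,0],[0,0,0,1,0,0,0],[0,-0.3,-2,0,0,0,0],[0,-1.0,-3.8,0,0,0,0],[0,-1.0,-3.8,0,0,0,0],[0,-1.0,-3.8,0,0,0,0],[0,-1.0,-3.8,0,0,0,0],[0,-1.0,-3.8,0,0,0,0]]]';python3 -m creep '[[[0,-1.0,-3.8,0,0,0,0],[0,-1.0,-3.8,0,0,0,0],[0,-1.0,-3.8,0,0,0,0],[0,-1.0,-3.8,0,0,0,0],[0,-1.0,-3.8,0,0,0,0],[0,-1.0,-3.8,0,0,0,0],[0,0,0,0,0,0,0],[0,0,0,0,0,0,0]]]';python3 look.py p4 .623 .132 .136 45;python3 inhand.py p4 144 .6854 .1368 3.5 .148; python3 look.py all .6 .13 0 200; for n in side top;do python3 zoom.py p4 $n .6236 .1329 3 144 .148 10;done
```

```text
time: 33.2
tool_pos: [0.6841, 0.1361, 0.3759]
ee_rot: [3.14, 0.01, 0.06]
force: [0.8, 0.0, -0.2]
gripper_width: 0.5
time: 33.87
tool_pos: [0.629, -0.0653, 0.4244]
ee_rot: [-3.133, -0.012, 0.082]
force: [0.8, -0.6, 0.1]
gripper_width: 0.496
time: 34.53
tool_pos: [0.5593, -0.3152, 0.4317]
ee_rot: [3.14, -0.017, 0.067]
force: [1.2, 2.0, 0.3]
gripper_width: 0.5
kin [623.5 133. ]
side [623.1 134.3] -17.4 diff [-0.5  1.2] yaw 2.8 exp 3.5
top [623.8 133.8] -17.8 diff [0.2 0.8] yaw 3.0 exp 3.5
```

View pics/z_p4_top.png

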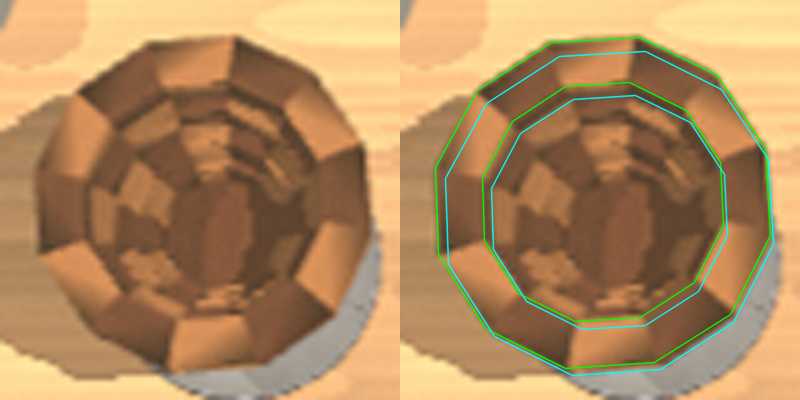

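View pics/z_p4_side.png

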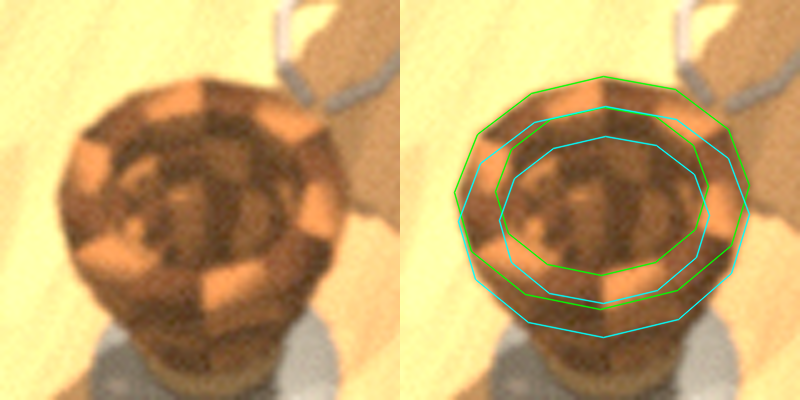

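View pics/all.png

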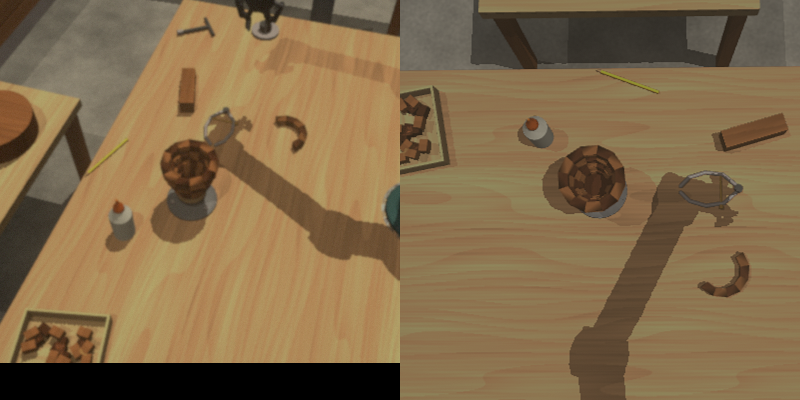

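The stack is level and centred within about 1–2 mm, the bystanders haven't moved, and the arm is clear. Handing in.

```bash
python3 -c "
from rig import env
print(env.sign_off(), env.get_obs()['time'])"
```

```text
the job is handed in; nothing more can be done
the job is handed in; nothing more can be done
```

The four closed rings are dry-stacked on the foot, set down one at a time in the order 96, 112, 128, 144 mm. Each was gripped across its wall, lowered in small steps until it touched, and only then released. I handed the job in at about 35 s of the 128 s allowed.

- **Final picture check:** all four rings lie flat. The top ring's centre is at about (0.6235, 0.134) m, and the foot's is at about (0.6236, 0.133) m. The rings below came out within about 1–2 mm of the foot's centre, and all were turned to nearly the same angle (about 3–5°).
- **Everything else:** the half ring, calipers, glue bottle and blank look untouched. This is by eye from the last picture; I did not measure them. The arm is clear of the stack, and the printed wrist forces stayed under about 3 N.
- **Where checks disagreed:** the two cameras differed by up to about 2 mm. By the top camera the 96 mm ring sits about 2 mm off the foot's centre, by the side camera about 1 mm; I left it there. For the 128 mm ring, the side camera was blocked by the arm, so its check after placing rests on the top camera alone.

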